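# Draw the sprung marking pointer out over a moulded tile and hold it

## Robot

A 6-joint arm with a two-finger parallel gripper is mounted at the origin on the work surface. World frame = base frame: x ahead of the robot, y to its left, z up, the work surface at z = 0. Lengths are in m, angles in rad, forces in N, time in s.
With the tool pointing down it reaches from about 0.225 to 0.875 m from the base axis. Payload 3.4 kg.
Tool frame: the origin (TCP) lies on the centre line of the jaws, within the pads' length; the fingertips stand 14 mm ahead of it and the grasp point (between the pads) lies 5 mm behind it; z points along the fingers, y is the line along which they close (so a half turn about z gives the same grasp; the last joint's range is limited). The gripper opens to 85 mm and grips with 20 to 120 N. Pads are 22 mm wide; open, the fingers measure 114 mm over their backs; the gripper's body (76 mm by 85 mm) begins 54 mm behind the grasp point. The pads swing forward as they close: fully open they stand 13 mm farther back than shut.
Start: joints at [-1.276, 0.276, 1.505, -0, 1.361, -0.121], TCP at [0.232, -0.526, 0.245] pointing down, gripper open.
Joint ranges: [-2.89, 2.89], [-0.75, 2.08], [0.22, 2.7], [-1.18, 4.32], [0.11, 2.71], [-2.7, 2.7]. Speed limits (rad/s): [2.57, 2.57, 3.14, 3.14, 3.14, 3.14].

## Interface

Orientations are given as a unit quaternion [w, x, y, z].
In Python, from rig import manip, eyes gives the robot as it stands.
- The arm moves only by the shell command python3 -m creep 'ROWS' [FORCE]. ROWS is JSON, a list of rows, each a list of 5 numbers: the opening, from 0 (shut) to 1 (fully open), then the shift along the tool's x, y, z normalised to -1 to 1, where 1 is 0.5 m, then the turn about the tool's z normalised to -1 to 1, where 1 is 360 degrees. In form: [[fingers, dx, dy, dz, spin], ...]. A call has 1 to 10 rows; each row is the pose to reach, as a shift and turn from the pose commanded when the call began, along the tool's axes at that moment, turning the shorter way round; what a row does not reach only later rows make up. A row lasts 1/10 s, in which the tool goes at most 50 mm and 8.59 degrees, less where a joint would pass 70% of its speed; a pose out of reach is approached as far as the arm can. A call with a number of a shift or a turn outside -1 to 1 is refused whole. A call with a gripper value outside its range is refused whole. The fingers move at their own pace and stop on an object; FORCE is the grip in N (left out, the last holds). Time passes only in rows, so rows that repeat a pose let the fingers close. It gives the time, the measured TCP pose, the force, the opening and the grip force at its end, in the units of the state.
- manip.get_state(): the state, without advancing time (a new reading comes with each control period).
- eyes.get_image(name): name is "scene" or "top" or "wrist"; returns a dict with "frame" (420x560x3 uint8, red, green, blue), "fx", "fy", "cx", "cy" (pixels), "R" (3x3) and "t" (3): a world point X has camera coordinates R X + t. Camera axes: x right, y down, z forward; pixel columns grow to the right and rows downward; lengths in m; the calibration is good to about 2 mm. A picture is of the moment at which its call begins. There is no depth.
- manip.sign_off(): hands the job in; it is judged then, once.
Trained networks look in the newest picture that a camera, given by its name, has taken for a name from the list of things; names that differ only in an ending like _2 or _b are one class to them, and where a whole thing is asked for, a point or a joint stands for the part that bears it (a point fixed in the world has none). Each returns a list of dicts, best first, with "confidence" (0 to 1); they miss things now and then, are a little off and sometimes report something else, mostly with a low value. They report only what shows in the picture. A call takes as long as a camera call. They do not tell look-alikes from the thing itself.
- eyes.regions_of(camera, label): "mask" (420x560 bool, what is visible of it) and "bbox" ([left, top, right, bottom] in pixels, round what is visible of it).
- eyes.place_of(camera, label): "centre" ([column, row] in pixels: a listed point, or the origin of a listed thing).
The state is a dict: "clock": time; "qpos": joint angles; "qd": joint speeds; "effort": joint torques, N m; "position": TCP position; "ee_rot": TCP orientation; "contact_force": force on the tool from outside, world axes, zero at the start; "moment": the same for the moment, N m; "width": finger opening in m; "gripper_force": force on a finger pad.
Only numpy, scipy, OpenCV 4.12 (cv2) and the standard library are available. Lean on these libraries where they do the work, as an engineer would, in place of code of your own. Each camera call takes 0.05 s, during which the arm holds its last target. There are 200 camera calls.

## Task

Lift the hard, dry clay tile out of the plaster mould and set it down flat (not dropped) in the tray of the wooden marking gauge, between its low fences. Then take the upright steel post of the gauge's sprung pointer rod, pull the rod out over the tile until its index arm is level with the fin of the rider set on the ruler, and finish while still gripping the post and holding the rod there, so that the place for the hanging hole can be marked. Leave the rider where it is set, and the cups, bottle and scraper alone.

Things in the scene. Friction and masses are not known exactly. Their poses are not given: they have to be found in the camera images.
- mould: Fixed white plaster block, 160 x 130 x 30 mm, left or right of the gauge, turned up to 0.5 rad. Origin: centre of underside. Its open cavity, 106 (x) by 56 mm (y), is 14 mm deep, its floor 16 mm above the table. Finger slots, 40 mm wide along x and as deep as the cavity, run from the middle of its long sides out through the +y and -y faces.
- tile: Loose hard terracotta tile, 100 x 50 x 22 mm (own x, y, z), 0.13 to 0.27 kg, flat in the mould cavity, long side along the mould's x with some 3 mm of play, standing 8 mm proud of the mould. Three low ribs on top. Origin: centre of underside. Can be gripped across y at mid length, fingers in the mould's slots.
- gauge: Fixed marking gauge, turned up to 0.35 rad: plywood base, own x -55 to +115, y -160 to +175 mm, 12 mm thick. Origin: on the table, straight below the post's home place. The rod slides out along its -y. A block at +y carries the metal sleeve: mouth at y = +35 mm, top 77 mm above the table. A ruler lies along y at x = +78 to +106 mm, top 16 mm above the table.
- tray (a point): Centre of the gauge's tray floor, at (0, -85, 12) mm in the gauge's frame, with the gauge's axes. The tile belongs here, long side along y either way round, ribs up. Wooden fences 8 mm high, each 5 mm clear of the tile: one across each end, and stubs near the corners of the long sides, which are free over the middle 70 mm for the fingers.
- rod: Steel pointer rod, 12 mm diameter, slides out along the gauge's -y, 0 to 120 mm; starts home. Its spring pulls it back: 3.6 N at home, 0.9 N more per 10 mm, friction 0.4 N; let go, it slides home. At its outer end: the post (up), a pin (down, tip 44 mm above the table, 10 mm over the tile) and the index arm. Origin: at the gauge's origin when home, moves along.
- post (a point): Grip point on the axis of the rod's upright steel post, 90 mm above the table. The post is a plain cylinder, 18 mm diameter, top 105 mm above the table, to be gripped from above at any yaw; keep the fingertips above the rod, whose top is at 68 mm. At home the post stands 35 mm outside the sleeve's mouth.
- index_tip (a point): Tip of the rod's index arm: a dark bar 4 mm square that reaches from the rod to the gauge's +x, 58 mm above the table. The tip is 80 mm from the post's axis, at the same gauge y.
- rider_mark (a point): The mark to pull to: top of the upright fin (3 mm thick along y, 12 mm wide) of the dark steel rider on the ruler, 58 mm above the table, gauge x = +88 mm, set 55 to 95 mm out (gauge y = -55 to -95). Axes of the gauge. Index arm at the mark: index_tip and rider_mark at the same gauge y. The arm passes the fin freely. The rider is a friction fit (6 N).
- tumbler: Bystander: dark insulated tumbler, 75 mm diameter, 185 mm tall, on the far side of the table. Origin: centre of underside.
- paper_cup: Bystander: white paper cup with grey lid, 86 mm diameter, 123 mm tall, far side. Origin: centre of underside.
- glue_bottle: Bystander: white bottle, 52 mm diameter, 130 mm tall, far side. Origin: centre of underside.
- scraper: Bystander: flat scraper with a handle, lying on the table near the robot, on its left.
Mind the look-alikes: they are no part of the job. Of the things like the tile, leave any that is blue or green; of the rest the smaller one is meant.

How it is judged:
By the outcome, as a careful person would: the job done as asked, in the order asked, and still so for the second after the job is handed in, while the arm keeps its last pose, push and grip.
It also fails if it takes over 51 s, if anything falls off the work surface, if the arm or the gripper's body presses on something with over 40 N, if the wrist force passes 120 N, or if a joint passes its speed limit or range.

## Working session

There is one attempt and no reset: what is moved stays moved. The work goes in short steps, Python scripts to look and compute and a shell command to move; the robot and the scene stay as the last step left them, time stands still between calls to the robot, and variables do not carry over. Pictures are saved under pics/ and viewed, at most 10 in all, crops included, and the job is handed in when it is done.

```bash
ls; mkdir -p pics; cat > h.py <<'E'
import numpy as np, cv2
from rig import manip, eyes
def img(n,save=None):
    d=eyes.get_image(n)
    if save: cv2.imwrite(f'pics/{save}.png',d['frame'][:,:,::-1])
    return d
def ray(d,px):
    R=np.array(d['R']);t=np.array(d['t'])
    v=np.array([(px[0]-d['cx'])/d['fx'],(px[1]-d['cy'])/d['fy'],1.])
    return -R.T@t, R.T@v
def atz(d,px,z):
    o,v=ray(d,px); return o+v*(z-o[2])/v[2]
def tri(obs):
    A=np.zeros((3,3));b=np.zeros(3)
    for d,p in obs:
        o,v=ray(d,p);v=v/np.linalg.norm(v);P=np.eye(3)-np.outer(v,v);A+=P;b+=P@o
    return np.linalg.solve(A,b)
def proj(d,X):
    c=np.array(d['R'])@X+np.array(d['t']);return np.array([d['fx']*c[0]/c[2]+d['cx'],d['fy']*c[1]/c[2]+d['cy']])
E
python3 - <<'E'
from h import *
np.set_printoptions(precision=4,suppress=True)
s=manip.get_state();print({k:np.round(v,4) for k,v in s.items()})
D={n:img(n,n+'0') for n in ('scene','top')}
c=np.hstack([D[n]['frame'] for n in D]);cv2.imwrite('pics/both0.png',cv2.resize(c,(800,300))[:,:,::-1])
for n in D:
    print(n,'cam',ray(D[n],(0,0))[0])
    for l in ('mould','tile','gauge','tray','post','index_tip','rider_mark','rod'):
        for r in eyes.place_of(n,l)[:3]: print(n,l,np.round(r['centre'],1),round(r['confidence'],2))
E
```

```text
pics
{'clock': np.float64(0.0), 'qpos': array([-1.276 ,  0.2766,  1.5062, -0.    ,  1.3607, -0.121 ]), 'qd': array([-0.0009, -0.001 ,  0.0005, -0.0018,  0.0003, -0.0015]), 'effort': array([ -0.0003, -41.6772, -24.5803,  -0.0001,   0.0112,   0.    ]), 'position': array([ 0.2321, -0.5255,  0.2444]), 'ee_rot': array([-0.0009,  0.9785,  0.2064, -0.0001]), 'contact_force': array([0.0449, 0.549 , 0.1727]), 'moment': array([-0.0239,  0.0105, -0.0115]), 'gripper_force': np.float64(0.0), 'width': np.float64(0.0855)}
scene cam [ 1.1256 -0.096   1.1245]
scene mould [219.9 244.7] 0.9
scene tile [138.7 239.8] 0.92
scene tile [259.7 180.5] 0.8
scene tile [215.9 239.1] 0.72
scene gauge [350.6 205.8] 0.68
scene tray [321.8 205.7] 0.69
scene post [355.6 187.9] 0.47
scene index_tip [363.3 221. ] 0.71
scene rider_mark [358.9 190.9] 0.56
scene rider_mark [328.  226.2] 0.5
scene rod [353.6 205.9] 0.45
top cam [ 0.2435 -0.0381  1.823 ]
top mould [329.8 214.8] 0.87
top tile [388.5 220. ] 0.95
top tile [325.6 213.8] 0.9
top tile [353.4 267.7] 0.89
top gauge [212.3 234.4] 0.96
top tray [234.7 235.8] 0.9
top post [211.5 231.1] 0.64
top index_tip [211.7 209.2] 0.5
top rider_mark [241.2 203.6] 0.42
top rod [210.5 236.7] 0.58
```

View pics/top0.png

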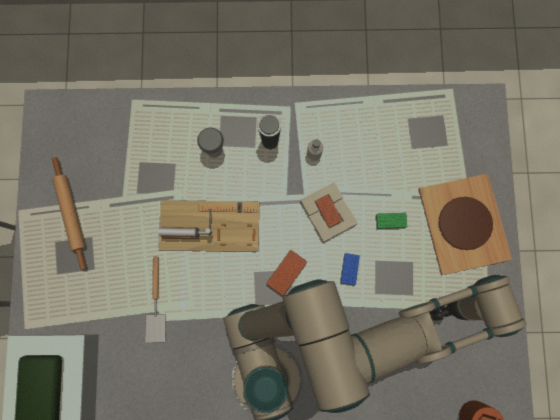

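View pics/scene0.png

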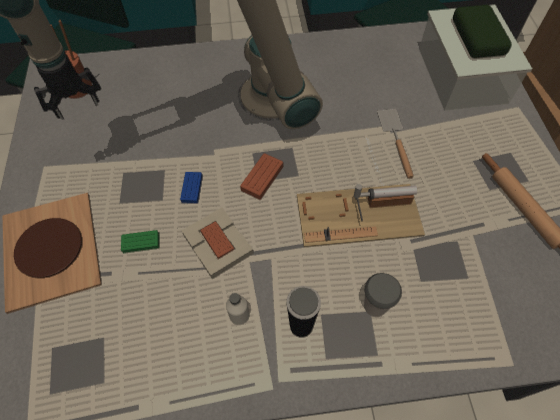

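The top view shows the tile in the mould at about (329,211). The gauge is at (160–260, 200–250), with its post at about (212,231) and the rider at about (240,207). The larger red slab at (287,273) and the blue and green ones are decoys. The scene view agrees: tile at (216,239), post at (357,190), rider at (327,233).

```bash
python3 - <<'E'
from h import *
np.set_printoptions(precision=4,suppress=True)
T=img('top');
def rect(n,l,near,d,z):
    best=min(eyes.regions_of(n,l),key=lambda r:np.hypot((r['bbox'][0]+r['bbox'][2])/2-near[0],(r['bbox'][1]+r['bbox'][3])/2-near[1]))
    ys,xs=np.nonzero(best['mask']);P=np.array([atz(d,p,z)[:2] for p in zip(xs,ys)]).astype(np.float32)
    r=cv2.minAreaRect(P);return r,P.mean(0)
for l,nr,z in (('tile',(329,211),.038),('mould',(329,211),.03),('gauge',(210,226),.012)): print(l,rect('top',l,nr,T,z))
S=img('scene')
for l,a,b in (('mould',(329.8,214.8),(219.9,244.7)),('tile',(325.6,213.8),(215.9,239.1)),('tray',(234.7,235.8),(321.8,205.7)),('post',(211.5,231.1),(355.6,187.9)),('rider',(241.2,203.6),(328,226.2)),('gauge',(212.3,234.4),(350.6,205.8)),('tip',(211.7,209.2),(363.3,221.))):
    print(l,tri([(T,a),(S,b)]))
for l,nr,z in (('tile',(216,239),.038),): print(l,rect('scene',l,nr,S,z))
W=img('wrist');o,v=ray(W,(W['cx'],W['cy']));s=manip.get_state()
from scipy.spatial.transform import Rotation as Ro
q=s['ee_rot'];M=Ro.from_quat([q[1],q[2],q[3],q[0]]).as_matrix()
print('tool axes',M,'cam in tool',M.T@(o-s['position']),'view dir',M.T@v,W['fx'])
E
```

```text
tile (((0.5410529971122742, -0.20859366655349731), (0.10056139528751373, 0.05099858343601227), 25.092021942138672), array([ 0.5404, -0.2087], dtype=float32))
mould (((0.5396900773048401, -0.20881706476211548), (0.17097681760787964, 0.13669535517692566), 28.373144149780273), array([ 0.5388, -0.2106], dtype=float32))
gauge (((0.4997265338897705, 0.19133734703063965), (0.3394503891468048, 0.17979583144187927), 89.45879364013672), array([0.4993, 0.1893], dtype=float32))
mould [ 0.5362 -0.2137 -0.0184]
tile [ 0.5349 -0.2085  0.0141]
tray [0.4633 0.0981 0.0065]
post [0.4701 0.1747 0.0928]
rider [0.5634 0.0827 0.068 ]
gauge [ 0.47    0.1779 -0.0007]
tip [0.5496 0.1824 0.0484]
tile (((0.5493340492248535, -0.20979094505310059), (0.10308580845594406, 0.050113383680582047), 25.941654205322266), array([ 0.5501, -0.2096], dtype=float32))
tool axes [[ 0.9148  0.4039  0.    ]
 [ 0.4039 -0.9148 -0.0001]
 [-0.      0.0001 -1.    ]] cam in tool [ 0.0704  0.0008 -0.1271] view dir [-0.2742  0.0003  0.9617] 316.30677299454067
```

```bash
python3 -m creep '[[1,0.82,-0.33,0,-0.005],[1,0.82,-0.33,0,-0.005],[1,0.82,-0.33,0,-0.005],[1,0.82,-0.33,0,-0.005],[1,0.82,-0.33,0,-0.005],[1,0.82,-0.33,0,-0.005],[1,0.82,-0.33,0,-0.005],[1,0.82,-0.33,0,-0.005],[1,0.82,-0.33,0,-0.005],[1,0.82,-0.33,0,-0.005]]' 40
cat >> h.py <<'E'
from scipy.spatial.transform import Rotation as Ro
np.set_printoptions(precision=4,suppress=True)
def tool():
    s=manip.get_state();q=s['ee_rot'];return s,Ro.from_quat([q[1],q[2],q[3],q[0]]).as_matrix()
def go(xyz,xang=None):
    """shift/turn in move units to reach world xyz with tool x at world angle xang (deg)"""
    s,M=tool();d=M.T@(np.array(xyz)-s['position'])/.5
    a=np.degrees(np.arctan2(M[1,0],M[0,0]));sp=0 if xang is None else ((a-xang+180)%360-180)/360
    print('pos',s['position'],'ang',round(a,2),'MOVE',d,'spin',round(sp,4),'F',s['contact_force'],'w',s['width'],s['gripper_force'])
def near(L,p): return min(L,key=lambda r:np.hypot(*(np.array(r['centre'])-p)))
def rect(n,l,nr,d,z):
    L=eyes.regions_of(n,l)
    b=min(L,key=lambda r:np.hypot((r['bbox'][0]+r['bbox'][2])/2-nr[0],(r['bbox'][1]+r['bbox'][3])/2-nr[1]))
    cs,_=cv2.findContours(b['mask'].astype(np.uint8),cv2.RETR_EXTERNAL,cv2.CHAIN_APPROX_NONE)
    P=np.array([atz(d,p,z)[:2] for p in max(cs,key=len)[:,0]]).astype(np.float32)
    return cv2.minAreaRect(P),b['bbox'],round(b['confidence'],2)
E
python3 - <<'E'
from h import *
W=img('wrist','w1');go((.541,-.209,.245),25.5)
p=proj(W,np.array([.541,-.209,.035]));print(p)
for l in('tile','mould'):
    for r in eyes.place_of('wrist',l): print(l,np.round(r['centre'],1),round(r['confidence'],2),atz(W,r['centre'],.016 if l=='tile' else 0))
print(rect('wrist','tile',p,W,.038),rect('wrist','mould',p,W,.03))
E
```

```text
clock: 2.25
position: [0.544, -0.2054, 0.2451]
ee_rot: [-0.001, 0.974, 0.225, 0.001]
contact_force: [-1.1, -0.3, -0.2]
width: 0.0858
gripper_force: 0.0
pos [ 0.5421 -0.2074  0.2451] ang 25.88 MOVE [-0.0033  0.0018  0.0001] spin 0.001 F [-0.7005 -0.1937  0.2042] w 0.08500909080025387 0.0
[286.1791 192.9408]
tile [425.1 276.5] 0.9 [ 0.5173 -0.4127  0.016 ]
tile [274.9 331. ] 0.85 [ 0.3645 -0.2786  0.016 ]
tile [288.9 183.6] 0.79 [ 0.5484 -0.2089  0.016 ]
tile [124.6 275.8] 0.76 [ 0.3549 -0.0764  0.016 ]
(((0.5464593172073364, -0.2119407057762146), (0.1000874936580658, 0.05036243051290512), 26.276790618896484), [265.9, 145.3, 313.2, 231.9], 0.69) (((0.5452451109886169, -0.21243610978126526), (0.1602339893579483, 0.13051621615886688), 27.34234046936035), [225.9, 114.4, 352.1, 257.5], 0.68)
```

View pics/w1.png

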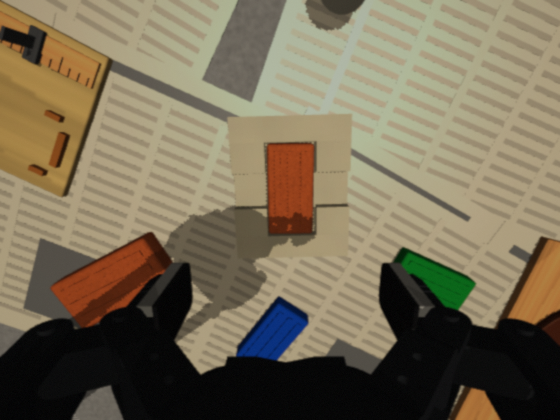

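The wrist view shows the tile in the mould at about (290,188), with the finger slots either side of it at mid length.

```bash
python3 -m creep '[[1,0.004,0.01,0.1,-0.0015],[1,0.004,0.01,0.19,-0.0015],[1,0.004,0.01,0.19,-0.0015],[1,0.004,0.01,0.19,-0.0015],[1,0.004,0.01,0.19,-0.0015]]'
python3 - <<'E'
from h import *
W=img('wrist','w2');p=proj(W,np.array([.546,-.211,.035]))
S=img('scene');T=img('top')
def cen(n,nr):
    b=min(eyes.regions_of(n,'tile'),key=lambda r:np.hypot((r['bbox'][0]+r['bbox'][2])/2-nr[0],(r['bbox'][1]+r['bbox'][3])/2-nr[1]))
    ys,xs=np.nonzero(b['mask']);return (xs.mean(),ys.mean()),b['bbox']
a,b=cen('wrist',p);print(p,a,b,atz(W,a,.038));print(rect('wrist','tile',p,W,.038))
c,_=cen('scene',(216,239));e,_=cen('top',(329,211));print(c,e)
print(tri([(W,a),(S,c),(T,e)]),tri([(W,a),(S,c)]))
for z in(.038,): go((*np.array(rect('wrist','tile',p,W,z)[0][0]),.03),26.3)
E
```

```text
clock: 3.0
position: [0.546, -0.2147, 0.153]
ee_rot: [0.002, 0.974, 0.226, 0.002]
contact_force: [-0.1, 0.4, 1.1]
width: 0.0853
gripper_force: 0.0
[279.3946 210.3825] (np.float64(279.9749659863946), np.float64(206.03496598639455)) [247.2, 147.0, 312.3, 265.9] [ 0.5502 -0.2095  0.038 ]
(((0.5470843315124512, -0.21101431548595428), (0.09899725019931793, 0.04906627535820007), 26.339101791381836), [247.2, 147.0, 312.3, 265.9], 0.62)
(np.float64(216.82434514637904), np.float64(239.8412942989214)) (np.float64(330.624), np.float64(216.716))
[ 0.5311 -0.2167 -0.008 ] [ 0.5504 -0.2093  0.0387]
pos [ 0.5449 -0.2131  0.1509] ang 26.18 MOVE [ 0.0057 -0.0021  0.2418] spin -0.0003 F [-0.398   0.2318  0.0979] w 0.08578047958509248 0.0
```

```bash
python3 -m creep '[[1,0.006,-0.002,0.07,0],[1,0.006,-0.002,0.14,0],[1,0.006,-0.002,0.2,0],[1,0.006,-0.002,0.234,0],[1,0.006,-0.002,0.234,0],[0.5,0.006,-0.002,0.234,0],[0.3,0.006,-0.002,0.234,0],[0.3,0.006,-0.002,0.234,0],[0.3,0.006,-0.002,0.234,0],[0.3,0.006,-0.002,0.234,0]]' 50
python3 - <<'E'
from h import *
go((.547,-.211,.034),26.3)
E
```

```text
clock: 4.4
position: [0.548, -0.2114, 0.0351]
ee_rot: [0.001, 0.974, 0.226, 0.001]
contact_force: [-0.2, 0.5, 6.5]
width: 0.0491
gripper_force: 54.6
pos [ 0.548  -0.2114  0.0351] ang 26.16 MOVE [-0.0015 -0.0017  0.0022] spin -0.0004 F [-0.2146  0.4617  6.4614] w 0.04909000276519355 54.56761837005615
```

```bash
python3 -m creep '[[0.3,0,0,-0.05,0],[0.3,0,0,-0.13,0],[0.3,0,0,-0.22,0],[0.3,0,0,-0.3,0],[0.3,0,0,-0.3,0]]'
python3 -m creep '[[0.3,0.01,-0.08,-0.1,-0.02],[0.3,0.03,-0.16,-0.14,-0.04],[0.3,0.04,-0.24,-0.14,-0.065],[0.3,0.06,-0.32,-0.14,-0.085],[0.3,0.07,-0.4,-0.14,-0.11],[0.3,0.09,-0.48,-0.14,-0.13],[0.3,0.1,-0.55,-0.14,-0.155],[0.3,0.116,-0.62,-0.14,-0.178],[0.3,0.116,-0.62,-0.14,-0.178],[0.3,0.116,-0.62,-0.14,-0.178]]'
python3 - <<'E'
from h import *
W=img('wrist','w3');go((.463,.093,.25),90)
for l in('tray','gauge','post','index_tip','rider_mark','tile'):
    for r in eyes.place_of('wrist',l)[:2]: print(l,np.round(r['centre'],1),round(r['confidence'],2),atz(W,r['centre'],dict(tray=.012,gauge=0,post=.09,tile=.2).get(l,.058)))
E
```

```text
clock: 4.9
position: [0.5502, -0.2126, 0.1899]
ee_rot: [0.004, 0.974, 0.226, 0.005]
contact_force: [0.9, -0.1, -2.2]
width: 0.049
gripper_force: 53.7
clock: 5.9
position: [0.4614, 0.0933, 0.2524]
ee_rot: [-0.0, 0.705, 0.709, -0.001]
contact_force: [0.6, -0.3, -2.5]
width: 0.049
gripper_force: 53.7
pos [0.4618 0.0927 0.2525] ang 90.23 MOVE [0.0007 0.0024 0.005 ] spin 0.0007 F [-0.0998 -0.1633 -2.1024] w 0.04833348382993073 53.651357889175415
tray [293.1 178.4] 0.95 [0.4715 0.0975 0.012 ]
tray [377.  106.1] 0.4 [0.5631 0.1785 0.012 ]
gauge [296.2 100.6] 0.78 [0.4743 0.1845 0.    ]
post [299.4  94.3] 0.98 [0.474  0.1845 0.09  ]
index_tip [378.8 108.1] 0.71 [0.5523 0.1747 0.058 ]
rider_mark [376.6 195.3] 0.93 [0.5575 0.0883 0.058 ]
tile [283.  269.2] 0.91 [0.4611 0.0737 0.2   ]
tile [198.4 296.2] 0.58 [0.407  0.0544 0.2   ]
```

View pics/w3.png

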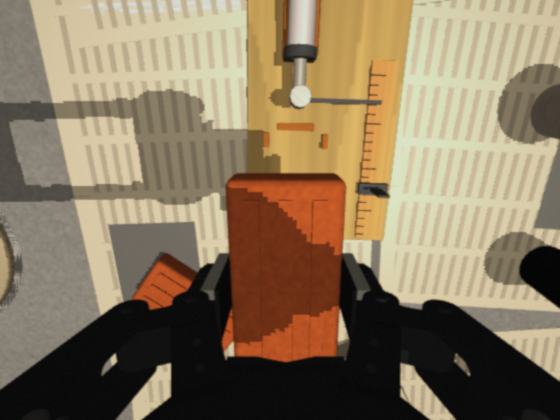

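The tile is gripped squarely, its near-camera end at row 178. The post is at (300,96), the index arm tip at (381,102) and the rider at (374,189). The held tile hides part of the tray, so I'll back off 100 mm and take a second view.

```bash
python3 - <<'E'
from h import *
import pickle
W=img('wrist');P={l:max(eyes.place_of('wrist',l),key=lambda r:r['confidence'])['centre'] for l in('tray','gauge','post','index_tip','rider_mark')}
pickle.dump((W,P),open('v1.pkl','wb'))
E
python3 -m creep '[[0.3,-0.1,0,0,0],[0.3,-0.2,0,0,0],[0.3,-0.2,0,0,0],[0.3,-0.2,0,0,0],[0.3,-0.2,0,0,0]]'
python3 - <<'E'
from h import *
import pickle
W1,P1=pickle.load(open('v1.pkl','rb'))
W=img('wrist','w4')
P={l:max(eyes.place_of('wrist',l),key=lambda r:r['confidence']) for l in P1}
X={}
for l in P: 
    c=P[l]['centre'];X[l]=tri([(W1,P1[l]),(W,c)]);print(l,np.round(c,1),round(P[l]['confidence'],2),atz(W1,P1[l],dict(tray=.012,gauge=0,post=.09).get(l,.058)),atz(W,c,dict(tray=.012,gauge=0,post=.09).get(l,.058)),'tri',X[l])
r=max(eyes.regions_of('wrist','gauge'),key=lambda r:r['confidence'])
print(r['bbox'],rect('wrist','gauge',(320,100),W,.012))
E
```

```text
clock: 7.05
position: [0.4626, -0.0064, 0.2533]
ee_rot: [-0.0, 0.706, 0.709, 0.0]
contact_force: [0.0, 0.2, -2.0]
width: 0.0484
gripper_force: 53.7Traceback (most recent call last):
  File "<stdin>", line 3, in <module>
ValueError: max() iterable argument is empty
Traceback (most recent call last):
FileNotFoundError: [Errno 2] No such file or directory: 'v1.pkl'
```

```bash

python3 - <<'E'
from h import *
P1=dict(tray=(293.1,178.4),gauge=(296.2,100.6),post=(299.4,94.3),index_tip=(378.8,108.1),rider_mark=(376.6,195.3))
W=img('wrist','w4');s,M=tool()
W1=dict(W);W1['t']=np.array(W['t'])-np.array(W['R'])@(np.array([.4618,.0927,.2525])-s['position'])
for l in P1:
    z=dict(tray=.012,gauge=0,post=.09).get(l,.058);print(l,'v1',atz(W1,P1[l],z))
    for r in eyes.place_of('wrist',l)[:1]:
        c=r['centre'];print('  v2',np.round(c,1),round(r['confidence'],2),atz(W,c,z),'tri',tri([(W1,P1[l]),(W,c)]))
print(rect('wrist','gauge',(320,100),W,.012))
E
```

```text
tray v1 [0.4723 0.0969 0.012 ]
  v2 [292.6  86.5] 0.96 [0.4714 0.099  0.012 ] tri [0.4716 0.0983 0.0198]
gauge v1 [0.4751 0.184  0.    ]
  v2 [296.5   2.8] 0.84 [0.475  0.1826 0.    ] tri [ 0.4752  0.1843 -0.0054]
post v1 [0.4748 0.1838 0.09  ]
index_tip v1 [0.5532 0.174  0.058 ]
rider_mark v1 [0.5583 0.0875 0.058 ]
  v2 [383.4  96.1] 0.94 [0.5577 0.0862 0.058 ] tri [0.5593 0.0865 0.0537]
(((0.5021470785140991, 0.1029234528541565), (0.1620095819234848, 0.16868138313293457), 88.54265594482422), [242.2, 0.0, 406.4, 162.7], 0.89)
```

View pics/w4.png

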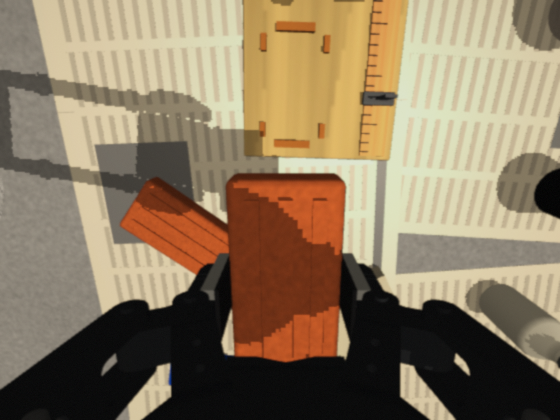

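The whole tray shows clear of the tile. Its end fences are at (295,26) and (292,143), its stubs at (263,41), (326,44), (262,129) and (321,130), and the rider is at (380,98).

```bash

python3 - <<'E'
from h import *
W=img('wrist');s,M=tool();f=W['frame']
hsv=cv2.cvtColor(f,cv2.COLOR_RGB2HSV);print('hsv',hsv[26,290],hsv[80,290])
m=((hsv[...,0]<15)&(hsv[...,1]>100)).astype(np.uint8);m[160:]=0;m[:,:245]=0;m[:,345:]=0
n,_,st,ce=cv2.connectedComponentsWithStats(m);F=[]
for i in range(1,n):
    if st[i,4]>20: x=atz(W,ce[i],.019);F.append(x);print(np.round(ce[i],1),st[i],x)
# tile held: rows of front edges at centre col, side edges
zt=s['position'][2]+.003
print('tile top front',M.T@(atz(W,(285,190),zt)-s['position']),'bottom front',M.T@(atz(W,(285,175),zt-.022)-s['position']))
for c in((228,190),(345,190),(236,355),(338,355)):print(M.T@(atz(W,c,zt)-s['position']))
# base edges
e=((hsv[...,0]<28)&(hsv[...,1]>90)).astype(np.uint8)
L=[];R=[];
for v in range(10,140,5):
    c=np.nonzero(e[v,200:430])[0]+200;L.append(atz(W,(c[0],v),.012)[:2]);R.append(atz(W,(c[-1],v),.012)[:2])
for A in(L,R):
    vx,vy,x,y=cv2.fitLine(np.array(A,np.float32),cv2.DIST_HUBER,0,.01,.01).ravel();print('edge x at y=.099',x+vx/vy*(.099-y),'slope dx/dy',vx/vy)
go((.472,.099,.25),90)
E
```

```text
hsv [ 13 199 182] [ 20 139 207]
[295.8  26.2] [277  21  38  11 356] [0.4738 0.1556 0.019 ]
[263.   41.1] [261  33   5  18  86] [0.4403 0.1417 0.019 ]
[326.2  43.4] [323  35   7  18  94] [0.5055 0.14   0.019 ]
[261.9 128.5] [260 122   5  14  68] [0.4379 0.0546 0.019 ]
[320.9 130.5] [318 124   6  14  70] [0.5032 0.0528 0.019 ]
[291.3 143.1] [275 140  34   7 217] [0.4705 0.039  0.019 ]
tile top front [ 0.0428  0.0009 -0.003 ] bottom front [0.0452 0.0009 0.019 ]
[ 0.0428 -0.0219 -0.003 ]
[ 0.0428  0.0249 -0.003 ]
[-0.0362 -0.0221 -0.003 ]
[-0.0362  0.0257 -0.003 ]
edge x at y=.099 0.41805446 slope dx/dy 0.020573255
edge x at y=.099 0.5850259 slope dx/dy 0.028088758
pos [ 0.4627 -0.0065  0.2533] ang 90.31 MOVE [0.211  0.0198 0.0066] spin 0.0009 F [ 0.0995 -0.8375 -1.8651] w 0.04878684347905088 53.65865349769592
```

```bash

python3 - <<'E'
from h import *
im=cv2.imread('pics/w4.png')[160:370,190:390];cv2.imwrite('pics/crop.png',cv2.resize(im,None,fx=2.8,fy=2.8,interpolation=cv2.INTER_CUBIC))
S=img('scene','s2');s,M=tool()
p=proj(S,s['position']-[0,0,.008]);print(p)
for r in eyes.regions_of('scene','tile'):
    print(r['bbox'],r['confidence'])
# projected hypothesised tile corners for both cams, offset 0
W=img('wrist')
for dx in(0,-.006):
    for z in(-.003,.019):
        C=[s['position']+M@np.array([x+dx,y,z]) for x,y in((.05,-.025),(.05,.025),(-.05,.025),(-.05,-.025))]
        print(dx,z,'W',[np.round(proj(W,c)).astype(int).tolist() for c in C],'S',[np.round(proj(S,c)).astype(int).tolist() for c in C])
a=cv2.imread('pics/s2.png');x,y=int(p[0]),int(p[1]);c=cv2.resize(a[y-60:y+60,x-80:x+80],None,fx=4,fy=4,interpolation=cv2.INTER_CUBIC);cv2.imwrite('pics/crop2.png',c);print('origin',x-80,y-60)
E
```

```text
[287.5361 158.6123]
[238.2, 155.4, 279.9, 201.8] 0.96
[120.4, 227.6, 162.7, 252.7] 0.94
[183.0, 173.0, 201.5, 203.4] 0.91
[264.6, 146.6, 310.3, 170.5] 0.74
[294.5, 186.9, 423.9, 243.7] 0.4
0 -0.003 W [[219, 171], [346, 171], [335, 378], [231, 379]] S [[307, 145], [310, 162], [268, 167], [266, 150]]
0 0.019 W [[229, 164], [337, 164], [329, 347], [238, 347]] S [[306, 151], [310, 167], [268, 172], [266, 156]]
-0.006 -0.003 W [[220, 186], [345, 186], [335, 389], [232, 389]] S [[304, 146], [307, 162], [265, 167], [263, 150]]
-0.006 0.019 W [[229, 177], [337, 177], [329, 356], [238, 356]] S [[304, 151], [307, 168], [266, 172], [263, 156]]
origin 207 98
```

View pics/crop.png

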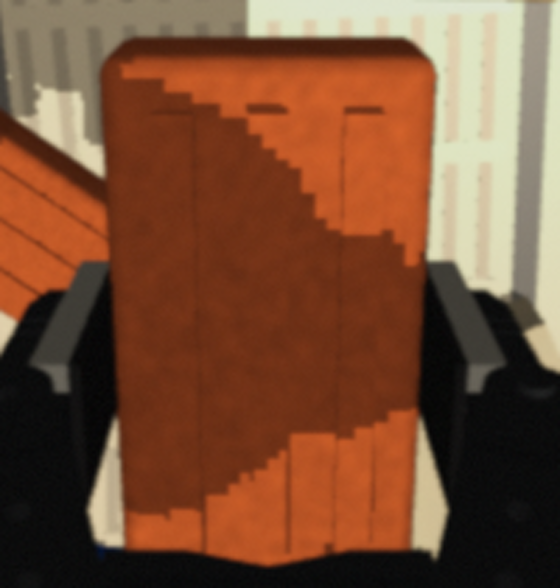

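View pics/crop2.png

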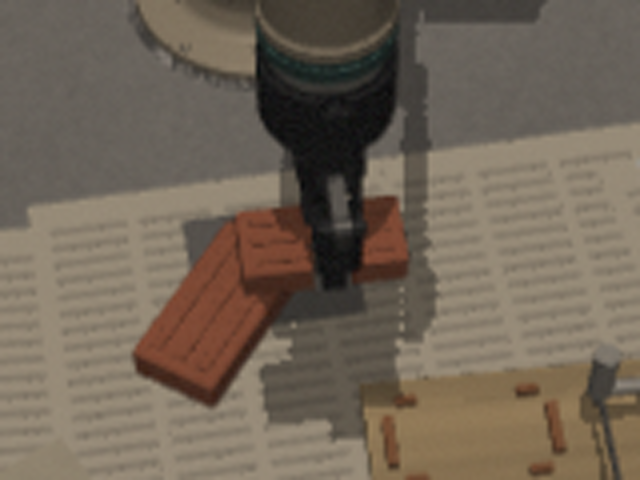

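In the wrist crop the tile's front edge is at about row 180. In the scene crop its corners are at (306,147), (309,163), (266,151) and (268,167), so it is centred in the grip to within a few millimetres. Now I'll go over the tray and partway down.

```bash
python3 -m creep '[[0.3,0.08,0.01,0,0.002],[0.3,0.16,0.02,0,0.005],[0.3,0.212,0.02,0.05,0.005],[0.3,0.212,0.02,0.12,0.005],[0.3,0.212,0.02,0.2,0.005],[0.3,0.212,0.02,0.27,0.005],[0.3,0.212,0.02,0.34,0.005],[0.3,0.212,0.02,0.34,0.005],[0.3,0.212,0.02,0.34,0.005],[0.3,0.212,0.02,0.34,0.005]]'
python3 - <<'E'
from h import *
W=img('wrist','w5');S=img('scene','s5');s,M=tool();go((.472,.0998,.03),88.45)
G=np.array([[np.cos(-.027),-np.sin(-.027)],[np.sin(-.027),np.cos(-.027)]])
def g2w(x,y,z): return np.array([*(np.array([.472,.0973])+G@np.array([x,y])),z])
print('fence inner far/near, W',proj(W,g2w(0,.055,.02)),'S',proj(S,g2w(0,.055,.02)),proj(S,g2w(0,-.055,.02)))
c=np.vstack([cv2.resize(cv2.imread('pics/w5.png')[60:240,180:400],(660,300)),cv2.resize(cv2.imread('pics/s5.png')[170:245,280:445],(660,300),interpolation=cv2.INTER_CUBIC)])
cv2.imwrite('pics/c5.png',c)
E
```

```text
clock: 8.6
position: [0.4741, 0.099, 0.0851]
ee_rot: [0.001, 0.717, 0.697, 0.001]
contact_force: [0.6, -0.4, -1.5]
width: 0.0489
gripper_force: 53.7
pos [0.4739 0.099  0.0852] ang 88.44 MOVE [ 0.0015 -0.0044  0.1104] spin -0.0 F [ 0.1413 -0.1607 -1.5183] w 0.04873391852282783 53.69659602642059
fence inner far/near, W [279.4946 148.8049] S [343.519  204.0219] [305.0053 207.5157]
```

View pics/c5.png

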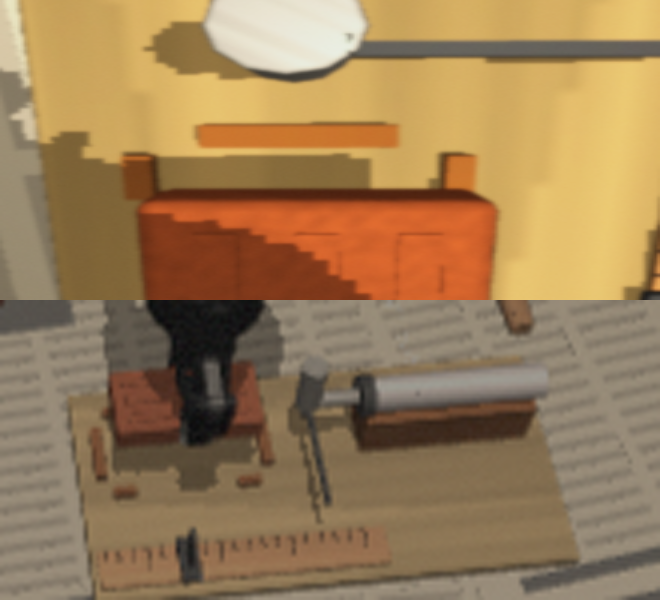

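```bash
python3 - <<'E'
from h import *
W=img('wrist');s,M=tool();z=s['position'][2]
for b in(.019,.025): print('tile bottom front',atz(W,(286,174),z-b),'top front',atz(W,(286,181),z-b+.022))
for c in(226.7,345): print('tile side (top)',atz(W,(c,183),z-.002))
for c in(232.3,327.7): print('stub inner top',atz(W,(c,155),.02))
print('fence',atz(W,(279.5,148.5),.02))
E
```

```text
tile bottom front [0.4767 0.1445 0.066 ] top front [0.4765 0.1452 0.088 ]
tile bottom front [0.4767 0.1435 0.06  ] top front [0.4765 0.1441 0.082 ]
tile side (top) [0.4519 0.1442 0.083 ]
tile side (top) [0.501  0.1428 0.083 ]
stub inner top [0.4448 0.1494 0.02  ]
stub inner top [0.5022 0.1478 0.02  ]
fence [0.4733 0.1524 0.02  ]
```

```bash
python3 -m creep '[[0.3,0.003,-0.005,0,0],[0.3,0.003,-0.005,0.04,0],[0.3,0.003,-0.005,0.08,0],[0.3,0.003,-0.005,0.085,0],[0.3,0.003,-0.005,0.085,0],[0.3,0.003,-0.005,0.085,0]]'
python3 - <<'E'
from h import *
W=img('wrist','w6');go((.472,.1005,.031),88.45)
cv2.imwrite('pics/c6.png',cv2.resize(cv2.imread('pics/w6.png')[80:240,180:400],(770,560),interpolation=cv2.INTER_CUBIC))
E
```

```text
clock: 9.35
position: [0.4705, 0.1006, 0.0417]
ee_rot: [0.001, 0.717, 0.697, 0.001]
contact_force: [0.5, 0.8, -2.1]
width: 0.0488
gripper_force: 53.6
pos [0.4707 0.1006 0.0418] ang 88.44 MOVE [-0.0001  0.0026  0.0215] spin -0.0 F [ 0.0352 -0.0583 -2.3028] w 0.04866260940224964 53.648791909217834
```

View pics/c6.png

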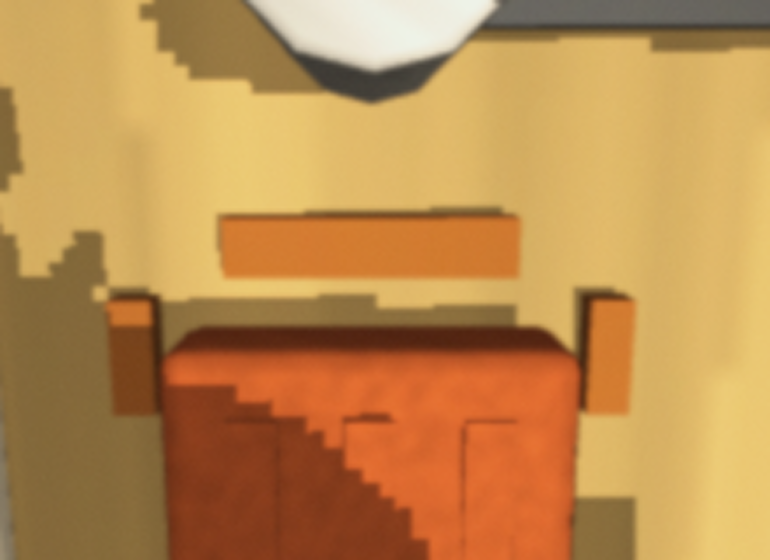

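The tile lies midway between the stubs (165–577 against 158–583 in the crop). The gap to the far fence is about 7 mm, so I'll shift 1.5 mm toward it and lower slowly.

```bash
python3 -m creep '[[0.3,0.003,0,0,0],[0.3,0.003,0,0.005,0],[0.3,0.003,0,0.009,0],[0.3,0.003,0,0.013,0],[0.3,0.003,0,0.016,0],[0.3,0.003,0,0.019,0],[0.3,0.003,0,0.019,0]]'
python3 -c "
from h import *
go((.472,.102,.031),88.45)"
```

```text
clock: 10.1
position: [0.4698, 0.102, 0.0312]
ee_rot: [-0.0, 0.717, 0.697, -0.0]
contact_force: [0.4, -0.2, -2.4]
width: 0.0488
gripper_force: 53.7
pos [0.4698 0.102  0.0312] ang 88.44 MOVE [0.0002 0.0044 0.0004] spin -0.0 F [ 0.3789 -0.1504 -2.4138] w 0.04881976541939949 53.72693181037903
```

```bash
python3 -m creep '[[0.3,0,0,0.0015,0],[0.3,0,0,0.003,0],[0.3,0,0,0.003,0],[0.3,0,0,0.003,0]]'
```

```text
clock: 10.5
position: [0.4699, 0.102, 0.031]
ee_rot: [0.0, 0.717, 0.697, 0.0]
contact_force: [-3.6, -1.0, 9.5]
width: 0.0489
gripper_force: 55.2
```

```bash
python3 -m creep '[[0.65,0,0,-0.001,0],[0.75,0,0,-0.002,0],[0.8,0,0,-0.002,0],[0.8,0,0,-0.002,0],[0.8,0,0,-0.08,0],[0.8,0,0,-0.16,0],[0.8,-0.1,0,-0.25,0],[0.8,-0.2,0,-0.34,0],[0.8,-0.2,0,-0.4,0],[0.8,-0.2,0,-0.4,0]]'
python3 - <<'E'
from h import *
W=img('wrist','w7');go((.4748,.1838,.2),None)
for l in('post','tile','index_tip','rider_mark'):
    for r in eyes.place_of('wrist',l)[:2]: print(l,np.round(r['centre'],1),round(r['confidence'],2),atz(W,r['centre'],dict(tile=.012,post=.09).get(l,.058)))
p=proj(W,np.array([.472,.0973,.034]));print(p,rect('wrist','tile',p,W,.032))
cv2.imwrite('pics/c7.png',cv2.resize(cv2.imread('pics/w7.png')[0:260,170:450],(700,600)))
E
```

```text
clock: 11.5
position: [0.47, -0.0005, 0.2347]
ee_rot: [0.004, 0.718, 0.696, 0.003]
contact_force: [0.3, 0.1, -0.1]
width: 0.0683
gripper_force: 0.0
pos [0.4695 0.0001 0.2337] ang 88.31 MOVE [ 0.3677 -0.0008  0.0668] spin 0 F [ 0.5406 -0.5304  0.5992] w 0.06821726879841548 0.0
tile [280.9  91.5] 0.91 [0.472  0.0975 0.012 ]
tile [179.7 240. ] 0.78 [ 0.3473 -0.0629  0.012 ]
rider_mark [375.8  95.8] 0.96 [0.5578 0.0876 0.058 ]
[280.8998  89.7477] (((0.47130072116851807, 0.09778912365436554), (0.09860307723283768, 0.049655161798000336), 88.40248107910156), [254.8, 31.9, 307.5, 141.6], 0.75)
```

View pics/c7.png

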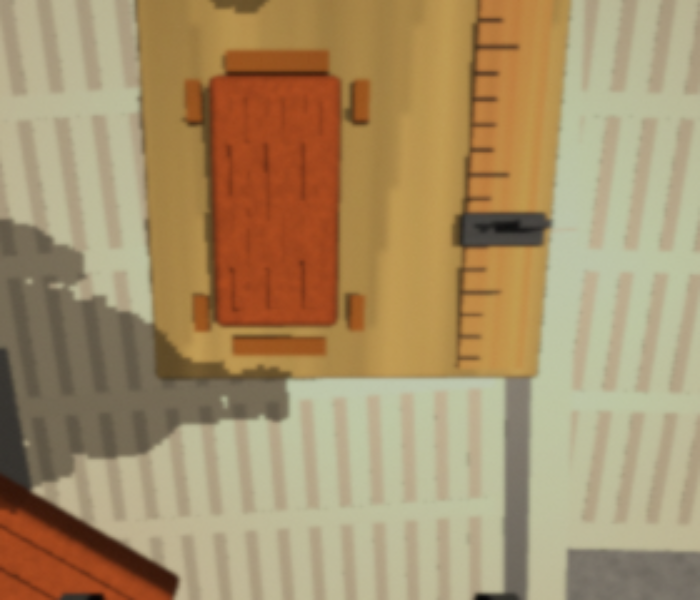

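The tile lies flat inside all six fences, centred at (.471,.098). The rider is untouched at (373,97) in the full picture. Next is the post.

```bash
python3 -m creep '[[0.8,0.1,0,0,0],[0.8,0.2,0,0,0],[0.8,0.3,0,0.03,0],[0.8,0.366,-0.001,0.08,0],[0.8,0.366,-0.001,0.14,0],[0.8,0.366,-0.001,0.2,0],[0.8,0.366,-0.001,0.2,0],[0.8,0.366,-0.001,0.2,0]]'
python3 - <<'E'
from h import *
W=img('wrist','w8');go((.4745,.183,.087),88.45)
print(proj(W,np.array([.4745,.183,.105])))
for l in('post','index_tip','rider_mark'):
    for r in eyes.place_of('wrist',l)[:2]: print(l,np.round(r['centre'],1),round(r['confidence'],2),atz(W,r['centre'],dict(post=.09).get(l,.058)))
E
```

```text
clock: 12.6
position: [0.4707, 0.1853, 0.1288]
ee_rot: [-0.001, 0.716, 0.698, -0.001]
contact_force: [0.4, -0.4, 0.2]
width: 0.0683
gripper_force: 0.0
pos [0.4718 0.1853 0.13  ] ang 88.47 MOVE [-0.0045  0.0054  0.086 ] spin 0.0001 F [-0.1133 -0.2911  0.6369] w 0.06826867021924582 0.0
[290.7436 263.5607]
post [288.3 250.1] 0.78 [0.4734 0.1842 0.09  ]
index_tip [405.  237.9] 0.82 [0.5513 0.1774 0.058 ]
```

View pics/w8.png

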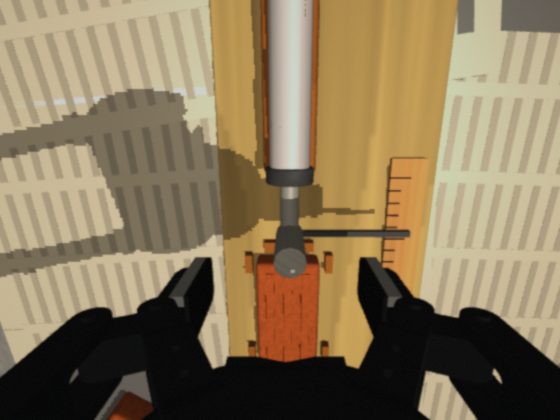

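The post top is at (290,262), as predicted, and the index arm tip is at (410,234). I'll descend and grip.

```bash
python3 -m creep '[[0.8,-0.004,0.005,0.02,0],[0.8,-0.004,0.005,0.06,0],[0.8,-0.004,0.005,0.086,0],[0.8,-0.004,0.005,0.086,0],[0.4,-0.004,0.005,0.086,0],[0,-0.004,0.005,0.086,0],[0,-0.004,0.005,0.086,0],[0,-0.004,0.005,0.086,0],[0,-0.004,0.005,0.086,0],[0,-0.004,0.005,0.086,0]]' 110
python3 -c "
from h import *
go((.4745,.183,.087),88.45)"
```

```text
clock: 13.8
position: [0.473, 0.183, 0.0878]
ee_rot: [-0.001, 0.717, 0.697, -0.0]
contact_force: [-3.2, 0.5, 6.2]
width: 0.0154
gripper_force: 107.2
pos [0.473  0.183  0.0878] ang 88.43 MOVE [0.     0.003  0.0016] spin -0.0 F [-3.2477  0.5076  6.2131] w 0.015371657733687531 107.21771836280823
```

```bash
python3 -m creep '[[0,-0.01,0,0,0],[0,-0.03,0,0,0],[0,-0.05,0,0,0],[0,-0.07,0,0,0],[0,-0.09,0,0,0],[0,-0.11,0,0,0],[0,-0.13,0,0,0],[0,-0.15,0,0,0],[0,-0.15,0,0,0],[0,-0.15,0,0,0]]'
python3 - <<'E'
from h import *
W=img('wrist','w9');S=img('scene','s9');go((.4745,.183,.087),88.45)
for n,d in(('wrist',W),('scene',S)):
  for l in('index_tip','rider_mark','post'):
    for r in eyes.place_of(n,l)[:2]: print(n,l,np.round(r['centre'],1),round(r['confidence'],2),atz(d,r['centre'],dict(post=.09).get(l,.058)))
a=cv2.imread('pics/w9.png');b=cv2.imread('pics/s9.png')[180:250,290:410]
cv2.imwrite('pics/c9.png',np.hstack([cv2.resize(a[150:330,380:560],(400,400)),cv2.resize(b,(400,400*70//120+167))]))
E
```

```text
clock: 14.8
position: [0.4711, 0.1105, 0.0878]
ee_rot: [-0.002, 0.718, 0.696, 0.002]
contact_force: [-1.8, 9.5, 6.1]
width: 0.0154
gripper_force: 107.3
pos [0.4711 0.1107 0.0878] ang 88.31 MOVE [0.1447 0.0026 0.0023] spin -0.0004 F [-3.9077  9.8439  5.7826] w 0.015177844799867612 107.33227014541626
wrist index_tip [431.  259.2] 0.63 [0.5506 0.1058 0.058 ]
wrist rider_mark [443.  291.9] 0.89 [0.5592 0.0858 0.058 ]
wrist post [285.9 280.2] 0.56 [0.4725 0.1126 0.09  ]
scene index_tip [336.3 224. ] 0.7 [0.5549 0.1125 0.058 ]
scene rider_mark [327.5 226.1] 0.45 [0.5581 0.0881 0.058 ]
scene post [328.4 190.8] 0.69 [0.4682 0.1042 0.09  ]
```

View pics/c9.png

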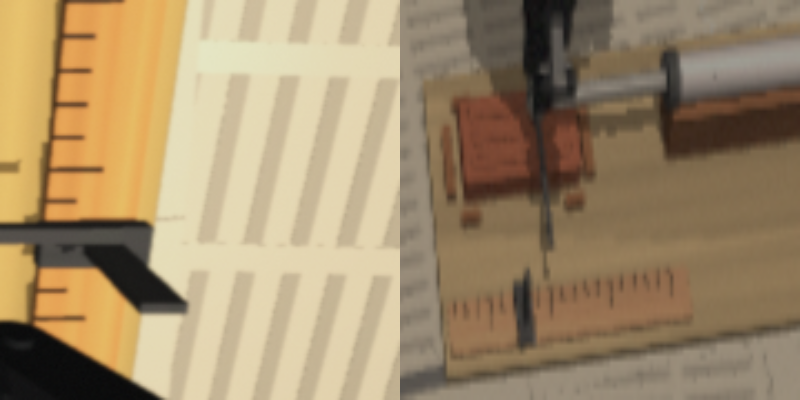

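The index arm (wrist row about 255) is still short of the fin (top edge row about 288) by roughly 20 mm. I'll pull 16 mm more, then fine-tune.

```bash
python3 -m creep '[[0,-0.012,0,0,0],[0,-0.024,0,0,0],[0,-0.032,0,0,0],[0,-0.032,0,0,0],[0,-0.032,0,0,0]]'
python3 - <<'E'
from h import *
W=img('wrist','w10');S=img('scene','s10');go((.4745,.183,.087),88.45)
g=np.array([.0272,.9996])
for k in range(2):
 for n,d in(('wrist',W),('scene',S)):
  X={}
  for l in('index_tip','rider_mark'):
    for r in eyes.place_of(n,l)[:1]: X[l]=atz(d,r['centre'],.058);print(n,l,np.round(r['centre'],1),round(r['confidence'],2),X[l])
  if len(X)==2: print('remaining',(X['rider_mark']-X['index_tip'])[:2]@g)
 if k==0: W=img('wrist');S=img('scene')
a=cv2.imread('pics/w10.png')
cv2.imwrite('pics/c10.png',cv2.resize(a[210:330,380:540],(800,600),interpolation=cv2.INTER_CUBIC))
E
```

```text
clock: 15.7
position: [0.4707, 0.0951, 0.0878]
ee_rot: [-0.003, 0.718, 0.697, 0.002]
contact_force: [-2.5, 11.5, 6.7]
width: 0.0155
gripper_force: 107.4
pos [0.4707 0.0952 0.0878] ang 88.31 MOVE [0.1758 0.0024 0.0027] spin -0.0004 F [-2.6593 11.3145  6.2041] w 0.015110286251470003 107.39693284034729
wrist index_tip [430.2 258.5] 0.69 [0.5498 0.0908 0.058 ]
wrist rider_mark [442.7 263.9] 0.79 [0.5568 0.0875 0.058 ]
remaining -0.0031913616619865417
scene index_tip [329.6 225.4] 0.74 [0.5568 0.0941 0.058 ]
scene rider_mark [322.2 208.1] 0.66 [0.5011 0.0837 0.058 ]
remaining -0.011849553374657368
wrist index_tip [429.5 257.9] 0.57 [0.5494 0.0913 0.058 ]
wrist rider_mark [445.1 264. ] 0.95 [0.5581 0.0875 0.058 ]
remaining -0.003604766346355986
scene index_tip [329.1 226. ] 0.5 [0.5584 0.0924 0.058 ]
scene rider_mark [326.1 224.4] 0.44 [0.5526 0.0854 0.058 ]
remaining -0.0072141916502997325
```

I have already viewed 12 pictures, over the limit of 10, so from here I measure numerically only.

```bash
python3 - <<'E'
from h import *
W=img('wrist');g=cv2.cvtColor(W['frame'],cv2.COLOR_RGB2GRAY)
print('cols 400..466 step2')
for v in range(244,282): print(v,''.join('%4d'%g[v,u] for u in range(400,468,3)))
E
```

```text
cols 400..466 step2
244   61  78  78  77  78  79  77  56  26  25  26  27  27  26  25  38  74 207 222 222 222 222 221
245   63  79  78  79  78  77  78  70  31  24  26  26  27  28  26  28  64 211 223 222 222 222 221
246   65  80  80  80  79  79  79  79  49  23  26  27  27  27  26  26  46 209 222 222 222 222 221
247   68  81  80  80  81  80  80  82  68  25  24  27  26  27  25  26  34 189 221 221 222 221 220
248   67  78  76  76  76  78  77  78  74  33  24  26  26  27  27  26  29 128 218 222 222 221 221
249   64  71  69  68  69  70  71  70  68  40  25  26  26  26  27  26  27  61 199 221 222 221 220
250   51  57  55  54  55  55  57  55  55  43  26  25  27  27  26  26  26  31 148 219 222 222 220
251   36  37  36  36  36  38  37  38  38  35  26  28  27  27  26  27  26  26  75 203 221 221 220
252   43  42  43  42  43  43  42  43  43  43  43  44  27  27  26  27  27  27  34 159 220 221 220
253   65  66  66  66  66  67  66  66  67  66  65  68  32  27  27  28  27  24  26  92 211 221 220
254   79  79  78  78  78  78  79  78  79  79  78  78  32  25  27  26  26  26  26  40 174 222 220
255   81  81 
[... 1905 characters left out ...]
0 219 220 220 216 189
275  165 165 164 165 168 169 167 178 186 188 190 186 180 189 185 188 220 220 220 220 220 214 189
276  179 179 178 179 183 184 180 182 185 188 190 186 181 190 186 189 220 219 220 220 220 211 190
277  179 179 179 180 184 185 181 183 184 188 190 185 181 189 185 191 220 220 220 220 220 212 190
278  180 180 178 181 183 186 181 183 186 188 190 185 180 189 184 193 221 220 220 220 220 209 190
279  179 179 179 179 184 185 180 183 185 188 190 184 182 189 184 196 220 220 220 220 220 207 191
280  180 179 179 181 184 185 180 183 185 189 190 184 182 187 183 199 220 220 220 220 219 201 190
281  180 180 179 180 184 185 180 183 185 188 190 184 182 187 183 202 220 220 219 220 219 198 189
```

```bash
python3 - <<'E'
from h import *
W=img('wrist');g=np.array([.0272,.9996])
f=atz(W,(457,263.1),.058)
for z in(.058,.060):
    a=atz(W,(432,255.5),z);print(z,a,f,'remaining',(f-a)[:2]@g,'per px',atz(W,(432,256.5),z)-a)
for v,z in((252.3,.06),(258.7,.06)): print(atz(W,(432,v),z))
for v in(260.4,265.8): print(atz(W,(457,v),.058))
E
```

```text
0.058 [0.5506 0.0927 0.058 ] [0.5645 0.0879 0.058 ] remaining -0.004486301368447064 per px [ 0.0001 -0.0006  0.    ]
0.06 [0.5496 0.0936 0.06  ] [0.5645 0.0879 0.058 ] remaining -0.005361288468854882 per px [ 0.0001 -0.0006  0.    ]
[0.5494 0.0955 0.06  ]
[0.5498 0.0918 0.06  ]
[0.5643 0.0894 0.058 ]
[0.5647 0.0863 0.058 ]
```

```bash
python3 -m creep '[[0,-0.005,0,0,0],[0,-0.0105,0,0,0],[0,-0.0105,0,0,0],[0,-0.0105,0,0,0],[0,-0.0105,0,0,0]]'
python3 - <<'E'
from h import *
W=img('wrist','w11');g=cv2.cvtColor(W['frame'],cv2.COLOR_RGB2GRAY);go((.4745,.183,.087))
for v in range(242,268): print(v,''.join('%4d'%g[v,u] for u in range(400,475,3)))
for r in eyes.place_of('wrist','rider_mark')[:1]+eyes.place_of('wrist','index_tip')[:1]: print(r['centre'],atz(W,r['centre'],.058))
E
```

```text
clock: 16.9
position: [0.4706, 0.0901, 0.0878]
ee_rot: [-0.003, 0.717, 0.697, 0.002]
contact_force: [-3.2, 11.2, 6.9]
width: 0.0153
gripper_force: 107.4
pos [0.4706 0.0901 0.0878] ang 88.3 MOVE [0.186  0.0024 0.0027] spin 0 F [-2.2772 11.5179  6.6147] w 0.01552556602562838 107.39784121513367
242   81 124 125 124 123 125 129 127 125 125  64  23  26  26  27  26  25  26  64 199 222 222 222 222 221
243  105 169 169 166 167 171 174 172 170 173 121  29  26  25  25  26  27  26  32 148 220 222 222 222 220
244  118 179 179 177 178 181 184 182 181 184 165  50  24  25  27  28  25  25  26  76 205 222 222 222 220
245  124 179 179 178 178 183 185 182 181 185 184 102  25  26  25  25  26  27  27  34 159 219 221 220 216
246  128 179 179 177 177 183 186 182 181 185 187 157  35  23  24  27  25  27  28  25  87 204 220 216 203
247  129 180 180 177 178 183 185 181 181 186 188 185  71  23  23  27  27  25  27  26  38 159 218 211 195
248  131 177 176 174 176 181 183 179 180 184 186 191 122  28  25  28  26  26  28  27  26  86 205 210 193
249  121 157 157 155 156 162 163 159 160 162 166 189 167  49  25  26  26
[... 1298 characters left out ...]
175 180 179 178 182 185 184 181 185 186 190 191 183 185 188 184 209 222 222 221 222 220 205 191 191
263  177 180 179 178 182 186 185 181 184 187 191 191 184 186 188 184 210 222 222 222 221 220 207 192 191
264  176 179 176 176 179 182 182 179 185 187 191 190 183 186 188 183 215 221 222 222 221 220 203 192 191
265  163 162 157 156 159 162 161 168 185 187 190 190 183 187 187 182 215 221 221 221 221 221 198 192 192
266  112 110  93  92  93  97  99 139 185 187 190 189 182 188 188 183 215 222 220 221 221 220 197 190 191
267   92  91  84  84  86 103 105 141 184 188 190 188 181 189 187 182 217 221 220 221 221 220 188 190 192
[444.4, 255.9] [0.5571 0.0871 0.058 ]
[430.3, 256.8] [0.5496 0.0868 0.058 ]
```

```bash
python3 -m creep '[[0,0,0,0,0],[0,0,0,0,0]]' && python3 - <<'E'
from h import *
T=img('scene')
go((.4745,.183,.087))
print(manip.sign_off())
E
```

```text
clock: 17.25
position: [0.4705, 0.0901, 0.0878]
ee_rot: [-0.003, 0.718, 0.697, 0.002]
contact_force: [-3.8, 11.5, 6.5]
width: 0.0155
gripper_force: 107.4
pos [0.4706 0.0901 0.0878] ang 88.3 MOVE [0.1859 0.0024 0.0028] spin 0 F [-2.2645 11.0435  6.0217] w 0.015269242953208964 107.39695429801941
the job is handed in; nothing more can be done
None
```

Handed in at 17.3 s: the tile lies flat inside the tray fences, and the post is still gripped and held about 93 mm out, with the index arm level with the rider's fin to within about 1 mm by my measurement; I viewed 12 pictures, two over the limit of 10.

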